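# Hang the turner on the utensil rail with a spare S-hook

### The arm

A 7-joint arm with a two-finger parallel gripper is mounted at the origin on the work surface. World frame = base frame: x ahead of the robot, y to its left, z up, the work surface at z = 0. Lengths are in m, angles in rad, forces in N, time in s.
With the tool pointing down it reaches from about 0.4 to 0.85 m from the base axis. Payload 4.5 kg.
Tool frame: the origin (TCP) lies between the finger pads; the fingertips stand r.tip_reach ahead of it and the grasp point (between the pads) lies 11 mm behind it (r.tip_reach is the distance from the TCP to the fingertips, in m); z points along the fingers, y is the line along which they close (so a half turn about z gives the same grasp; the last joint's range is limited). The gripper opens to 88 mm and grips with 3 to 60 N. Pads are 18 mm wide; open, the fingers measure 123 mm over their backs; the gripper's body (75 mm by 187 mm) begins 45 mm behind the grasp point.
Start: joints at [1.308, 0.689, -0.195, 1.565, 0.157, 0.902, -0.215], TCP at [0.183, -0.598, 0.247] pointing down, gripper open.
Joint ranges: [-3.01, 3.01], [-0.46, 2.08], [-1.47, 1.51], [0.13, 2.56], [-1, 4.14], [0.04, 2.09], [-2.66, 2.66]. Speed limits (rad/s): [2.57, 2.57, 3.14, 3.14, 3.14, 3.14, 3.14].

### API

Orientations are given as a unit quaternion [x, y, z, w].
In Python, from plant import r, vision, workorder gives the robot as it stands.
- The arm moves only by the tool drive_tool, never from a script. Its argument "targets" is a list of rows, each an object of numbers: "tx", "ty", "tz": the shift along the world's x, y, z in units of 0.03 m (1.0 is 0.03 m); "wx", "wy", "wz": the turn, a rotation vector about the world's x, y, z in units of 60 degrees (1.0 is 60 degrees); "claw": the opening, from -1 (shut) to 1 (fully open). A call has exactly 8 rows; each row shifts and turns the commanded pose from where the row before left it; what a row does not reach is not made up. A row lasts 1/10 s, in which the tool goes at most 50 mm and 8.59 degrees, less where a joint would pass 70% of its speed; a pose out of reach is approached as far as the arm can. A call with a number of a shift or a turn outside -1 to 1 is refused whole. A call with a gripper value outside its range is refused whole. The fingers move at their own pace and stop on an object; "force" is the grip in N (left out, the last holds). Time passes only in rows, so rows that do not move let the fingers close, or fill a call up. It gives the time, the measured TCP pose, the force, the opening and the grip force at its end, in the units of the state.
- r.get_state(): the state, without advancing time (a new reading comes with each control period).
- vision.snapshot(name): name is "side" or "top"; returns a dict with "image" (480x640x3 uint8, blue, green, red), "range_z" (480x640 float32, m along the optical axis (not along the pixel's ray), 0 where there is no reading), "K" (3x3 intrinsics, pixels), "cam_to_world" (4x4, takes a point from camera to world coordinates). Camera axes: x right, y up, looking along -z (the intrinsics and any distortion apply to the point x, -y, -z); pixel columns grow to the right and rows downward; lengths in m; the calibration is good to about 2 mm. A picture is of the moment at which its call begins.
- workorder.finish_job(): hands the job in; it is judged then, once.
The state is a dict: "clock": time; "q": joint angles; "qd": joint speeds; "joint_torque": joint torques, N m; "tool_pos": TCP position; "eef_rot": TCP orientation; "contact_force": force on the tool from outside, world axes, zero at the start; "moment": the same for the moment, N m; "opening": opening from 0.0 (shut) to 1.0 (fully open); "finger_force": force on a finger pad.
Only numpy, scipy, OpenCV 4.12 (cv2) and the standard library are available. Lean on these libraries where they do the work, as an engineer would, in place of code of your own. Each camera call takes 0.05 s, during which the arm holds its last target. There are 200 camera calls.

### The job

The black turner has dried on the glass rack: hang it up on the utensil rail. Take the spare S-hook from the rim of the caddy, hook its lower end up through the hole in the turner's handle, lift the turner off the rack on the hook and hang hook and turner on the free part of the rail beside the ladle so that they are left hanging almost still. Leave the glasses and the other things on the counter as they stand.

Things in the scene. Friction and masses are not known exactly. Their poses are not given: they have to be found in the camera images.
- hook: Loose S-hook of round 5 mm steel wire, 100 mm tall, 30 g, in its own y-z plane, z up when hanging. Origin: centre of its upper bend (wire centre line radius 13 mm, inner gap 21 mm). Straight upper tip leg at y = +13 mm, to 18.5 mm below the origin; straight shank at y = -13 mm, z 0 to -70 mm. It starts hung over the caddy's -y wall, shank outside, lower end leaning in 6 degrees against it.
- hook_arch (a point): Same point as the hook's origin. The two upper legs are 31 mm wide across y; pads closed on them across y, centred some 8 mm below this point, hold the hook firmly and keep the lean that it had on the caddy, so its tip and seat in the hand are those of the leaning hook. Let go on the rail with the turner on it, the hook leans over by some 15 degrees.
- hook_tip (a point): Topmost point of the hook's lower tip, which points up: (0, -37, -57.5) mm in the hook's frame.
- hook_seat (a point): Wire centre at the lowest point of the hook's lower bend, where a hung thing sits: (0, -25, -82) mm in the hook's frame. The lower bend has centre line radius 12 mm and is open upwards between shank and tip (19 mm gap).
- turner: Loose one-piece flat turner of black nylon, 185 x 56 mm, 4 mm thick, 60 to 100 g. Origin in its underside, halfway along; y runs to the handle's end, z up. Handle 18 mm wide, end 26 mm square; slotted blade 56 x 66 mm at -y. It lies flat on the rack's deck between two rows of tumblers, handle end 55 to 80 mm past the deck's open +y edge with nothing below it.
- turner_hole (a point): Centre of the 14 mm round hole through the handle's end, at half thickness: (0, 79.5, 2) mm in the turner's frame; 13 mm from the end of the handle. The hole's axis is the turner's z.
- rack: Fixed grey plastic glass rack, 250 mm (x) by 260 mm (y): slotted deck with its top 65 mm above the counter over a drip tray, slats along y, fence 14 mm above the deck on three sides, none on the +y side. Origin on the counter under its centre.
- caddy: Fixed white plastic utensil caddy, open at the top, 100 mm (x) by 110 mm (y), 115 mm tall, walls 4 mm. Origin on the counter under its centre. The S-hook hangs over its -y wall (outer face at y = -55 mm); two short utensils, up to 125 mm high, stand in the +x +y corner.
- stand: Fixed utensil stand: base 390 (x) by 130 (y) by 10 mm, 12 mm posts at x = -170 and +170 mm, and a 10 mm round steel bar (the rail) along x, its axis 315 mm above the counter. Origin on the counter under its centre. A small ladle hangs on its own hook from x = -145 to -85 mm; the rail is free from x = -70 to +150 mm.
- rail_mid (a point): Middle of the rail's axis, 315 mm above the counter; its x runs along the rail.
- tumbler0: Glass tumbler upside down on the rack, 63 mm wide at the rim (below), 51 mm at the top, 92 mm tall, origin at the centre of its underside; bystander.
- tumbler1: Like tumbler0; bystander.
- tumbler2: Like tumbler0; bystander.
- tumbler3: Like tumbler0; bystander.
- bottle: Green glass bottle with a metal twist cap, 72 mm thick, 270 mm tall, origin under its centre; bystander.
- ice_tray: Light blue silicone ice tray, 105 by 220 mm, 34 mm tall, origin under its centre; bystander.
- timer: White plastic kitchen timer lying flat, 70 by 66 mm, 22 mm tall, three push buttons, origin under its centre; bystander.
Not all that is in view belongs to the job. Of the things shaped like the turner, the black one is meant.

How it is judged:
On the way, in this order (a step that is already met when the one before it is completed fails the run):
1. the S-hook is lifted off the caddy in the fingers (height (world z) of hook above 0.135 m and contact force between the fingers and hook above 1 N), for 0.1 s.
2. the turner hangs from the held hook by its hole, clear of the rack (distance between turner_hole and hook_seat below 0.012 m and angle between turner's own y axis and vertical below 0.5 rad and height (world z) of turner above 0.12 m and contact force between the fingers and hook above 1 N and contact force between turner and rack below 0.1 N), for 0.2 s.
At the end, for the whole second after the job is handed in: The hook hangs over the free rail, 70 mm ladle side to 150 mm other side of its middle (upper bend's centre within 10 mm sideways, -12 to +6 mm in height of the rail axis); the turner hangs by its hole within 12 mm of the hook's seat, within 17 degrees of upright; both let go, slower than 12 cm/s (x of hook in the frame of stand between -0.07 and 0.15 m and y of hook in the frame of stand between -0.01 and 0.01 m and z of hook in the frame of stand between 0.303 and 0.321 m and distance between turner_hole and hook_seat below 0.012 m and angle between turner's own y axis and vertical below 0.3 rad and linear speed of each of turner, hook below 0.12 m/s); the robot touches nothing.
It fails at once if a tumbler is shifted more than 2 cm or tipped (distance of any of tumbler0, tumbler1, tumbler2, tumbler3 from where it was at the start of the episode above 0.02 m or angle between any of tumbler0, tumbler1, tumbler2, tumbler3's own z axis and vertical above 0.3 rad).
It fails at once if the bottle, the ice tray or the timer is shifted more than 2 cm or the bottle tipped (distance of any of bottle, ice_tray, timer from where it was at the start of the episode above 0.02 m or angle between bottle's own z axis and vertical above 0.3 rad).
It also fails if it takes over 72 s, if anything falls off the work surface, if the arm or the gripper's body presses on something with over 40 N, if the wrist force passes 120 N, or if a joint passes its speed limit or range.

## Working session

There is one attempt and no reset: what is moved stays moved. The work goes in short steps, Python scripts to look and compute and a tool call to move; the robot and the scene stay as the last step left them, time stands still between calls to the robot, and variables do not carry over. Pictures are saved under pics/ and viewed, at most 10 in all, crops included, and the job is handed in when it is done.

Besides the shell and the picture viewer there is one more tool, called after ">>>" as name([rows], argument=value, ...), one row to a line, values as JSON. drive_tool: Moves the arm, as the interface text tells. Its arguments: {"type":"object","properties":{"targets":{"type":"array","items":{"type":"object","properties":{"tx":{"type":"number"},"ty":{"type":"number"},"tz":{"type":"number"},"wx":{"type":"number"},"wy":{"type":"number"},"wz":{"type":"number"},"claw":{"type":"number"}}}},"force":{"type":"number"}},"required":["targets"]}

```bash
mkdir -p pics; ls
cat > h.py <<'E'
import numpy as np, cv2
from plant import r, vision, workorder
def snap(n,save=None):
    s=vision.snapshot(n)
    if save: cv2.imwrite(f'pics/{save}.png',s['image'])
    np.savez(f'/tmp/{n}.npz',**s); return s
def ray(s,u,v):
    K,T=s['K'],s['cam_to_world']
    d=np.array([(u-K[0,2])/K[0,0],-(v-K[1,2])/K[1,1],-1.])
    return T[:3,3],T[:3,:3]@d
def onz(s,u,v,z):
    o,d=ray(s,u,v); return o+d*(z-o[2])/d[2]
def pt(s,u,v):
    o,d=ray(s,u,v); return o+d*s['range_z'][int(v),int(u)]
def px(s,p):
    K,T=s['K'],s['cam_to_world']; c=T[:3,:3].T@(np.array(p)-T[:3,3])
    return K[0,2]+K[0,0]*c[0]/-c[2],K[1,2]+K[1,1]*c[1]/c[2]
def tri(s1,a,s2,b):
    o1,d1=ray(s1,*a);o2,d2=ray(s2,*b)
    t=np.linalg.lstsq(np.c_[d1,-d2],o2-o1,rcond=None)[0]
    p,q=o1+d1*t[0],o2+d2*t[1]; return (p+q)/2,np.linalg.norm(p-q)
def load(n): return dict(np.load(f'/tmp/{n}.npz'))
E
python3 - <<'E'
from h import *
for n in('side','top'):
    s=snap(n,n+'0'); print(n,s['K'].round(1).tolist(),s['cam_to_world'].round(3).tolist(),[k for k in s])
print(r.get_state(),r.tip_reach)
E
```

```text
pics
side [[558.6, 0.0, 316.0], [0.0, 558.6, 239.7], [0.0, 0.0, 1.0]] [[-0.98, 0.119, -0.159, 0.319], [-0.199, -0.576, 0.792, 0.852], [0.003, 0.808, 0.589, 0.933], [0.0, 0.0, 0.0, 1.0]] ['image', 'range_z', 'K', 'cam_to_world']
top [[501.0, 0.0, 316.1], [0.0, 501.0, 240.0], [0.0, 0.0, 1.0]] [[-0.015, 0.979, -0.204, 0.254], [-1.0, -0.014, 0.007, -0.136], [0.004, 0.204, 0.979, 1.317], [0.0, 0.0, 0.0, 1.0]] ['image', 'range_z', 'K', 'cam_to_world']
{'clock': 0.1, 'q': array([ 1.30779409,  0.6898706 , -0.19456932,  1.56617903,  0.15731355,
        0.90247764, -0.21510715]), 'qd': array([-4.27448791e-06, -2.29559074e-03, -7.02993603e-04, -2.06697038e-03,
        5.85058785e-04,  1.63228439e-04,  8.87883189e-04]), 'joint_torque': array([-3.08663890e-03, -5.28500104e+01, -1.27171721e+00, -1.53836507e+01,
       -5.26414113e-02,  1.99592912e-03,  5.71063777e-05]), 'tool_pos': array([ 0.18262402, -0.59718586,  0.24602614]), 'eef_rot': array([ 9.89000464e-01,  1.47910412e-01, -1.57859339e-04, -7.53663212e-04]), 'contact_force': array([0.19289088, 0.72118189, 1.09000529]), 'moment': array([ 0.02704945,  0.01939034, -0.02611623]), 'finger_force': 0.0, 'opening': 1.0001426492144472} 0.008
```

View pics/top0.png

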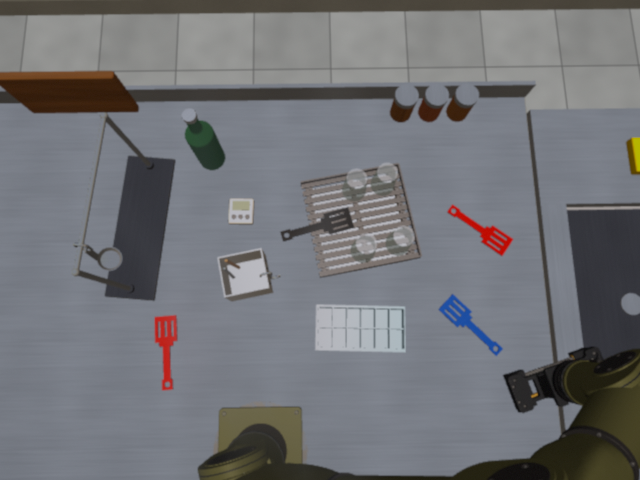

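View pics/side0.png

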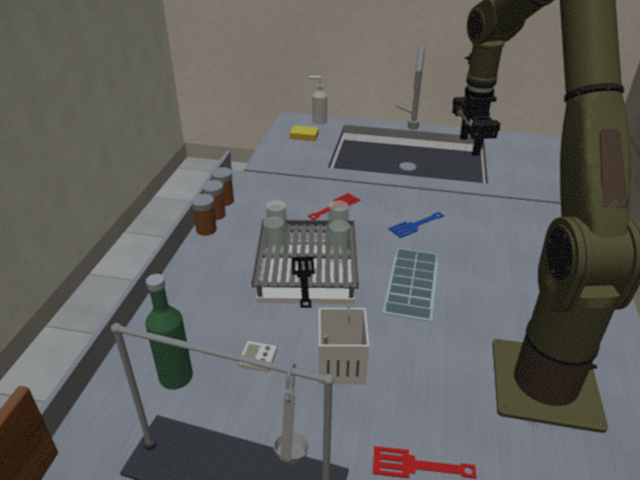

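The top view shows the black turner at about (315,224), with its handle hole near (287,236). The other turner shapes are red at (480,230), blue at (470,325) and red at (166,352). The loose hook is on the caddy rim at about (275,275), and the ladle's own hook is at (85,247). I choose the black turner on the rack and the hook on the caddy's rack-facing wall, and will check both in a crop.

Run:
```python
from h import *
t,s=load('top'),load('side')
a=t['image'][205:305,210:360]; b=s['image'][250:390,230:400]; c=s['image'][310:470,100:350]
f=lambda i,k:cv2.resize(i,None,fx=k,fy=k,interpolation=cv2.INTER_CUBIC)
A=f(a,4)[:, :];
cv2.imwrite('pics/c1.png',np.vstack([f(a,2.6)[:260,:390].copy() if 0 else cv2.resize(a,(450,300),interpolation=2),cv2.resize(t['image'][220:320,60:210],(450,300),interpolation=2)]))
B=cv2.resize(b,(350,288),interpolation=2)
img=np.hstack([cv2.imread('pics/c1.png'),np.vstack([B,cv2.resize(c,(350,312),interpolation=2)])])
cv2.imwrite('pics/c1.png',img)
print(img.shape)
# depths
for u,v in[(235,290),(247,270),(270,265),(275,275),(287,236),(320,222)]: print((u,v),pt(t,u,v).round(3))
# turner black mask
g=t['image'].max(2); m=(g<45).astype(np.uint8); m[:205]=0;m[250:]=0;m[:,:275]=0;m[:,360:]=0
n,l,st,ce=cv2.connectedComponentsWithStats(m); print(st[1:],ce[1:])
```

```text
(600, 800, 3)
(235, 290) [0.396 0.068 0.007]
(247, 270) [0.449 0.038 0.003]
(270, 265) [ 0.463 -0.022 -0.002]
(275, 275) [ 0.436 -0.035 -0.002]
(287, 236) [ 0.542 -0.067 -0.006]
(320, 222) [ 0.562 -0.156  0.066]
[] []
```

View pics/c1.png

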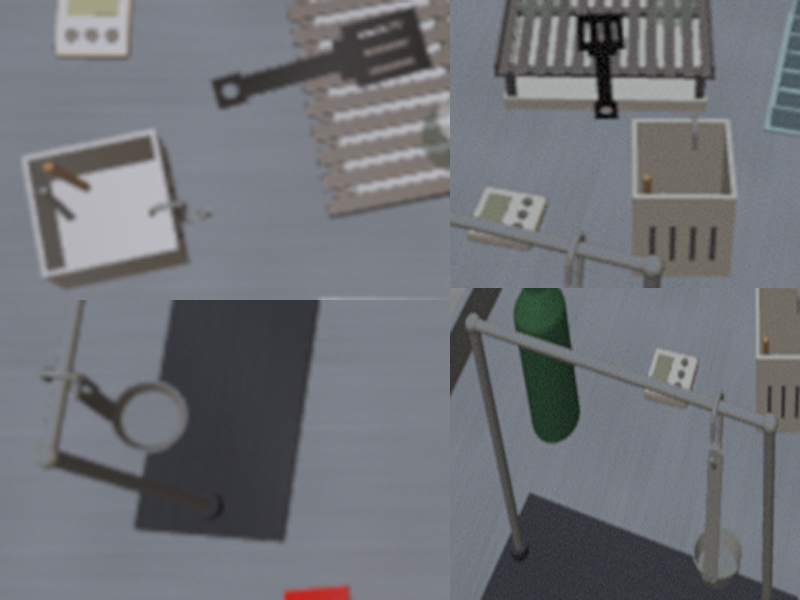

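The crop confirms the choices. The black turner's hole is at top (286.7,235) and side (305,299). The S-hook on the caddy's rack-facing rim spans top (260–280,~275), with its inner leg at side (349,~313). The ladle with its own hook sits at the near end of the rail. Next I measure all of these.

Run:
```python
from h import *
t,s=load('top'),load('side')
def black(S,x0,y0,x1,y1,th):
    g=S['image'].max(2)[y0:y1,x0:x1]; g=cv2.resize(g,None,fx=8,fy=8,interpolation=cv2.INTER_CUBIC)
    m=(g<th).astype(np.uint8)
    cs,h=cv2.findContours(m,cv2.RETR_CCOMP,cv2.CHAIN_APPROX_NONE)
    out=[]
    for c,hh in zip(cs,h[0]):
        a=cv2.contourArea(c)
        if a>200:
            M=cv2.moments(c); out.append((round(a/64,1),round((M['m10']/M['m00']+.5)/8+x0-.5,2),round((M['m01']/M['m00']+.5)/8+y0-.5,2),'hole' if hh[3]>=0 else 'out'))
    return out
for th in(75,95): print('top',black(t,278,206,358,245,th)); print('side',black(s,288,250,320,312,th))
# rail & stand, caddy corners, tumblers, bottle
for n,u,v,z in[('rim1',217.3,257.7,.115),('rim2',262.3,248.3,.115),('rim3',270,288.3,.115),('rim4',224.3,297.7,.115),('hookouter',280,276,.05),('railN',76,271.7,.315),('railF',106,117,.315),
 ('rackpy1',302,183,.065),('rackpy2',322,275,.065),('tum',357,178,.157),('tum',387,170,.157),('tum',365,243,.157),('tum',403,235,.157),('bottlecap',190,117,.27),('baseA',125,156,.01),('baseB',174,159,.01),('baseC',107,296,.01),('baseD',155,300,.01)]:
    print(n,onz(t,u,v,z).round(4))
# triangulate rail ends with side: ends px
print(tri(t,(76,271.7),s,(328.5,378)),tri(t,(106,117),s,(116.5,327.5)))
# hook pixels in top: print gray minus local
np.set_printoptions(linewidth=220)
print(t['image'][266:282,256:284].mean(2).astype(int))
print(s['image'][298:322,342:358].mean(2).astype(int))
```

```text
top [(811.4, 324.53, 224.1, 'out'), (29.2, 286.25, 234.85, 'hole'), (49.6, 339.83, 226.63, 'hole'), (49.4, 337.85, 220.47, 'hole'), (50.9, 335.72, 214.56, 'hole')]
side [(709.8, 303.15, 275.67, 'out'), (16.0, 305.42, 303.21, 'hole'), (19.3, 302.69, 265.28, 'hole'), (16.4, 309.44, 264.73, 'hole'), (32.6, 296.15, 265.72, 'hole')]
top [(907.0, 323.87, 224.23, 'out'), (21.1, 286.26, 234.87, 'hole'), (27.6, 339.9, 226.61, 'hole'), (27.8, 337.74, 220.49, 'hole'), (24.1, 333.63, 215.25, 'hole'), (4.7, 341.23, 212.66, 'hole')]
side [(11.0, 291.42, 280.07, 'out'), (3.2, 310.54, 251.38, 'out'), (5.6, 302.22, 251.19, 'out'), (896.1, 303.66, 275.17, 'out'), (10.3, 305.38, 303.23, 'hole'), (3.8, 302.99, 267.32, 'hole'), (24.8, 296.21, 265.85, 'hole')]
rim1 [0.4639 0.0959 0.115 ]
rim2 [ 0.4856 -0.0133  0.115 ]
rim3 [ 0.3875 -0.0324  0.115 ]
rim4 [0.3666 0.0767 0.115 ]
hookouter [ 0.4257 -0.0522  0.05  ]
railN [0.4046 0.3407 0.315 ]
railF [0.7393 0.3038 0.315 ]
rackpy1 [ 0.6675 -0.1108  0.065 ]
rackpy2 [ 0.4246 -0.1588  0.065 ]
tum [ 0.6479 -0.2464  0.157 ]
tum [ 0.6673 -0.3202  0.157 ]
tum [ 0.486
[... 3108 characters left out ...]
 103 105 101 106 103 106 108]
 [108 109 103 105 102 104 112 116 108 106 106 107 106 105 104 108]
 [106 104 103 105 104 105 114 112 110 105 105 108 108 107 105 105]
 [108 109 110 106 106 102 104 101 104 106 106 108 105 109 105 109]
 [104 106 107 105 106  99  93  98 100 105 108 102 109 105 106 107]
 [107 104 105 107 105  98  90  94  97 107 104 104 108 104 110 110]
 [107 107 107 108 106  94  86  86  94 106 109 106 109 105 106 106]
 [101 105 102 109 107  96  87  89  99 104 108 104 105 104 106 105]
 [108 106 107 108 106  97  87  87  99 105 105 108 107 106 107 109]
 [106 109 109 105 101 101  89  88  98 103 103 104 106 106 107 107]
 [105 107 105 111 111  98  86  89  97 108 112 105 107 108 106 103]]
```

Run:
```python
from h import *
t,s=load('top'),load('side')
C=np.array([.4259,.0317]);ex=np.array([.981,.193]);ey=np.array([-.193,.981])
f=lambda p:((p[:2]-C)@ex,(p[:2]-C)@ey)
for u,v,z in[(264.5,273.3,.118),(260.3,275.5,.09),(278.8,275.8,.046)]: p=onz(t,u,v,z); print('hook',p.round(4),np.round(f(p),4))
p,e=tri(t,(264.5,273.3),s,(348.5,305.5)); print('arch tri',p.round(4),e,np.round(f(p),4))
p,e=tri(t,(286.25,234.86),s,(305.4,303.22)); print('hole',p.round(4),e, onz(t,286.25,234.86,.067))
q=onz(t,337.8,220.5,.067); d=onz(t,286.25,234.86,.067)-q; print('turner dir deg',np.degrees(np.arctan2(d[1],d[0])),np.linalg.norm(d))
# rail line: bright ridge per row in top between ends
g=t['image'].max(2).astype(float)
for v in(135,150,165,180,195,210,225,240): 
    u0=106-30*(v-117)/154.7; a=int(u0)-5; print(v,round(u0,1),g[v,a:a+11].astype(int))
```

```text
hook [ 0.4236 -0.0193  0.118 ] [-0.0121 -0.0496]
hook [ 0.4222 -0.0063  0.09  ] [-0.0109 -0.0366]
hook [ 0.4268 -0.0488  0.046 ] [-0.0147 -0.0792]
arch tri [ 0.4231 -0.0199  0.1238] 0.0006476694245355319 [-0.0127 -0.0501]
hole [ 0.5286 -0.0693  0.0666] 0.0007629963079623709 [ 0.52885952 -0.06932253  0.067     ]
turner dir deg 105.13336371974066 0.13732095246655454
135 102.5 [132 132 137 133 117 100 106 133 137 138 137]
150 99.6 [133 134 137 135 122 104  96 123 135 137 137]
165 96.7 [138 138 137 136 127 111  95 115 135 137 138]
180 93.8 [137 133 132 137 130 115  97 108 134 136 136]
195 90.9 [137 133 132 137 134 120 102  99 128 136 136]
210 88.0 [136 134 134 138 136 125 108  94 117 135 136]
225 85.1 [136 134 135 137 129 113  96 111 135 138 137]
240 82.1 [132 126 128 136 132 118  99 104 132 136 136]
```

>>> drive_tool([
  {"tz":1,"wz":-0.097},
  {"tz":1,"tx":0.5,"ty":1},
  {"tx":1,"ty":1},
  {"tx":1,"ty":1},
  {"tx":1,"ty":1},
  {"tx":1,"ty":1},
  {"tx":1,"ty":1},
  {"tx":1,"ty":1},
], force=20)

```text
validation failed for argument at $.ta...
```

>>> drive_tool([
  {"tx":0,"ty":0.5,"tz":1,"wx":0,"wy":0,"wz":-0.097,"claw":0.25},
  {"tx":0,"ty":1,"tz":0.5,"wx":0,"wy":0,"wz":0,"claw":0.25},
  {"tx":0.5,"ty":1,"tz":0,"wx":0,"wy":0,"wz":0,"claw":0.25},
  {"tx":0.5,"ty":1,"tz":0,"wx":0,"wy":0,"wz":0,"claw":0.25},
  {"tx":0.5,"ty":1,"tz":0,"wx":0,"wy":0,"wz":0,"claw":0.25},
  {"tx":0.5,"ty":1,"tz":0,"wx":0,"wy":0,"wz":0,"claw":0.25},
  {"tx":0.5,"ty":1,"tz":0,"wx":0,"wy":0,"wz":0,"claw":0.25},
  {"tx":0.5,"ty":1,"tz":0,"wx":0,"wy":0,"wz":0,"claw":0.25},
], force=20)

```text
clock: 0.9
tool_pos: [0.2731, -0.3712, 0.2916]
eef_rot: [0.995, 0.097, -0.0, -0.0]
contact_force: [0.5, -0.2, 0.0]
opening: 0.63
finger_force: 0.0
```

>>> drive_tool([
  {"tx":0.5,"ty":1,"tz":0,"wx":0,"wy":0,"wz":0,"claw":0.25},
  {"tx":0.5,"ty":1,"tz":0,"wx":0,"wy":0,"wz":0,"claw":0.25},
  {"tx":0.5,"ty":1,"tz":0,"wx":0,"wy":0,"wz":0,"claw":0.25},
  {"tx":0.5,"ty":1,"tz":0,"wx":0,"wy":0,"wz":0,"claw":0.25},
  {"tx":0.5,"ty":1,"tz":0,"wx":0,"wy":0,"wz":0,"claw":0.25},
  {"tx":0.5,"ty":1,"tz":0,"wx":0,"wy":0,"wz":0,"claw":0.25},
  {"tx":0.5,"ty":1,"tz":0,"wx":0,"wy":0,"wz":0,"claw":0.25},
  {"tx":0.5,"ty":1,"tz":0,"wx":0,"wy":0,"wz":0,"claw":0.25},
])

```text
clock: 1.7
tool_pos: [0.393, -0.1314, 0.2916]
eef_rot: [0.995, 0.097, -0.0, -0.0]
contact_force: [0.0, 0.2, -0.5]
opening: 0.625
finger_force: 0.0
```

>>> drive_tool([
  {"tx":0.5,"ty":1,"tz":0,"wx":0,"wy":0,"wz":0,"claw":0.25},
  {"tx":0.5,"ty":1,"tz":0,"wx":0,"wy":0,"wz":0,"claw":0.25},
  {"tx":0.2,"ty":1,"tz":-0.4,"wx":0,"wy":0,"wz":0,"claw":0.25},
  {"tx":0,"ty":0.3,"tz":-0.8,"wx":0,"wy":0,"wz":0,"claw":0.25},
  {"tx":0,"ty":0,"tz":-0.8,"wx":0,"wy":0,"wz":0,"claw":0.25},
  {"tx":0,"ty":0,"tz":-0.4,"wx":0,"wy":0,"wz":0,"claw":0.25},
  {"tx":0,"ty":0,"tz":0,"wx":0,"wy":0,"wz":0,"claw":0.25},
  {"tx":0,"ty":0,"tz":0,"wx":0,"wy":0,"wz":0,"claw":0.25},
])

```text
clock: 2.5
tool_pos: [0.4288, -0.0337, 0.2198]
eef_rot: [0.995, 0.097, -0.0, 0.0]
contact_force: [0.4, -0.7, -0.5]
opening: 0.628
finger_force: 0.0
```

>>> drive_tool([
  {"tx":-0.18,"ty":0.42,"tz":-0.5,"wx":0,"wy":0,"wz":0,"claw":0.25},
  {"tx":0,"ty":0,"tz":-0.9,"wx":0,"wy":0,"wz":0,"claw":0.25},
  {"tx":0,"ty":0,"tz":-0.9,"wx":0,"wy":0,"wz":0,"claw":0.25},
  {"tx":0,"ty":0,"tz":-0.9,"wx":0,"wy":0,"wz":0,"claw":0.25},
  {"tx":0,"ty":0,"tz":-0.7,"wx":0,"wy":0,"wz":0,"claw":0.25},
  {"tx":0,"ty":0,"tz":-0.57,"wx":0,"wy":0,"wz":0,"claw":0.25},
  {"tx":0,"ty":0,"tz":0,"wx":0,"wy":0,"wz":0,"claw":0.25},
  {"tx":0,"ty":0,"tz":0,"wx":0,"wy":0,"wz":0,"claw":0.25},
])

```text
clock: 3.3
tool_pos: [0.424, -0.0212, 0.0863]
eef_rot: [0.995, 0.097, 0.0, 0.0]
contact_force: [-0.1, 0.7, 0.8]
opening: 0.624
finger_force: 0.0
```

Run:
```python
from h import *
t,s=snap('top'),snap('side')
print(r.get_state()['tool_pos'],r.get_state()['contact_force'])
a=cv2.resize(t['image'][225:315,215:305],(400,400),interpolation=2)
b=cv2.resize(s['image'][240:390,280:430],(400,400),interpolation=2)
cv2.imwrite('pics/c2.png',np.hstack([a,b]))
```

```text
[ 0.42425088 -0.02117161  0.08671284] [ 0.88639424  0.58551446 -0.39818892]
```

View pics/c2.png

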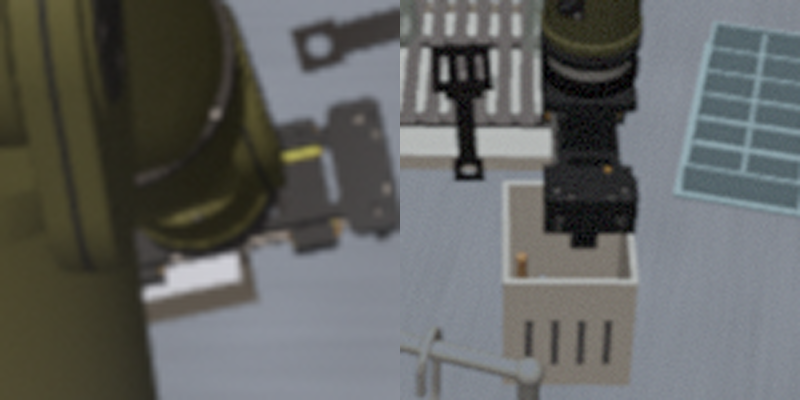

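The picture shows the fingers straddling the caddy's far wall, at side crop (585,235). The hook is hidden behind the gripper, so I close and lift.

>>> drive_tool([
  {"tx":0,"ty":0,"tz":0,"wx":0,"wy":0,"wz":0,"claw":-0.1},
  {"tx":0,"ty":0,"tz":0,"wx":0,"wy":0,"wz":0,"claw":-0.2},
  {"tx":0,"ty":0,"tz":0,"wx":0,"wy":0,"wz":0,"claw":-1},
  {"tx":0,"ty":0,"tz":0,"wx":0,"wy":0,"wz":0,"claw":-1},
  {"tx":0,"ty":0,"tz":0,"wx":0,"wy":0,"wz":0,"claw":-1},
  {"tx":0,"ty":0,"tz":0,"wx":0,"wy":0,"wz":0,"claw":-1},
  {"tx":0,"ty":0,"tz":0,"wx":0,"wy":0,"wz":0,"claw":-1},
  {"tx":0,"ty":0,"tz":0,"wx":0,"wy":0,"wz":0,"claw":-1},
], force=25)

```text
clock: 4.2
tool_pos: [0.4235, -0.0212, 0.0857]
eef_rot: [0.995, 0.097, 0.0, 0.0]
contact_force: [0.1, -0.2, 3.1]
opening: 0.338
finger_force: 24.6
```

>>> drive_tool([
  {"tx":0,"ty":0,"tz":0.4,"wx":0,"wy":0,"wz":0,"claw":-1},
  {"tx":0,"ty":0,"tz":0.8,"wx":0,"wy":0,"wz":0,"claw":-1},
  {"tx":0,"ty":0,"tz":1,"wx":0,"wy":0,"wz":0,"claw":-1},
  {"tx":0,"ty":0,"tz":1,"wx":0,"wy":0,"wz":0,"claw":-1},
  {"tx":0,"ty":0,"tz":1,"wx":0,"wy":0,"wz":0,"claw":-1},
  {"tx":0,"ty":0,"tz":1,"wx":0,"wy":0,"wz":0,"claw":-1},
  {"tx":0,"ty":0,"tz":0.4,"wx":0,"wy":0,"wz":0,"claw":-1},
  {"tx":0,"ty":0,"tz":0,"wx":0,"wy":0,"wz":0,"claw":-1},
])

```text
clock: 5.0
tool_pos: [0.4241, -0.0211, 0.255]
eef_rot: [0.995, 0.097, 0.002, 0.0]
contact_force: [-0.5, -0.6, -0.6]
opening: 0.336
finger_force: 24.7
```

Run:
```python
from h import *
t,s=snap('top'),snap('side')
p=r.get_state()['tool_pos'];print(p)
o=p+[0,0,.019]; ey=np.array([-.193,.981,0])
for n,y,z in(('o',0,0),('tip',-.0308,-.0611),('seat',-.0163,-.0842)):
    q=o+ey*y+[0,0,z]; print(n,q.round(4),np.round(px(t,q),1),np.round(px(s,q),1))
u,v=map(int,px(t,q)); a=cv2.resize(t['image'][v-40:v+40,u-40:u+40],(400,400),interpolation=2)
U,V=map(int,px(s,q)); b=cv2.resize(s['image'][V-40:V+40,U-40:U+40],(400,400),interpolation=2)
print(u-40,v-40,U-40,V-40)
cv2.imwrite('pics/c3.png',np.hstack([a,b]))
```

```text
[ 0.42287312 -0.02117327  0.25314304]
o [ 0.4229 -0.0212  0.2721] [258.3 263.5] [351.7 249.3]
tip [ 0.4288 -0.0514  0.211 ] [274.8 265. ] [349.8 263.9]
seat [ 0.426  -0.0372  0.1879] [269.4 267.8] [349.7 277. ]
229 227 309 236
```

View pics/c3.png

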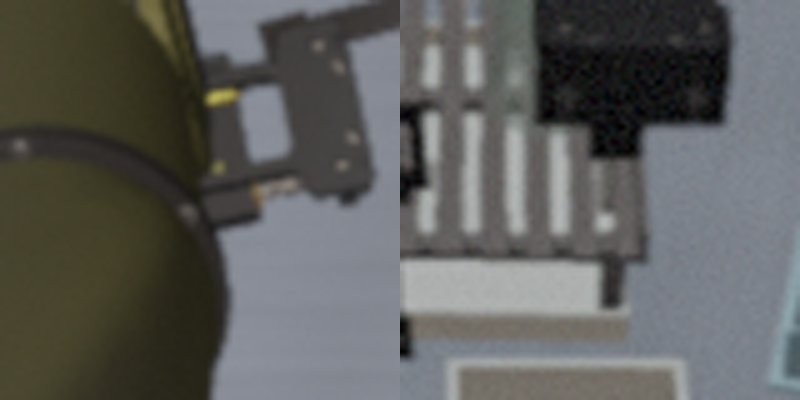

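The hook is held. Its lower bend shows at side crop (605,222), which is pixel (350,280), about where predicted. Now I move beyond the handle end and look again.

>>> drive_tool([
  {"tx":0.5,"ty":0,"tz":0,"wx":0,"wy":0,"wz":0.02,"claw":-1},
  {"tx":0.8,"ty":0.1,"tz":0,"wx":0,"wy":0,"wz":0.02,"claw":-1},
  {"tx":0.8,"ty":0.1,"tz":0,"wx":0,"wy":0,"wz":0.027,"claw":-1},
  {"tx":0.6,"ty":0,"tz":-0.5,"wx":0,"wy":0,"wz":0,"claw":-1},
  {"tx":0.33,"ty":0,"tz":-0.9,"wx":0,"wy":0,"wz":0,"claw":-1},
  {"tx":0,"ty":0,"tz":-0.9,"wx":0,"wy":0,"wz":0,"claw":-1},
  {"tx":0,"ty":0,"tz":-0.8,"wx":0,"wy":0,"wz":0,"claw":-1},
  {"tx":0,"ty":0,"tz":0,"wx":0,"wy":0,"wz":0,"claw":-1},
])

```text
clock: 5.9
tool_pos: [0.5111, -0.0151, 0.1566]
eef_rot: [0.991, 0.133, -0.005, -0.0]
contact_force: [-0.2, 0.6, -0.4]
opening: 0.339
finger_force: 24.7
```

```bash
cat > look.py <<'E'
from h import *
import sys
def look(name,ang,pts=()):
    t,s=snap('top'),snap('side')
    st=r.get_state();p=st['tool_pos'];print(p.round(4),st['contact_force'].round(1))
    o=p+[0,0,.019]; a=np.radians(ang); ey=np.array([np.cos(a),np.sin(a),0])
    for n,y,z in(('o',0,0),('tip',-.0308,-.0611),('seat',-.0163,-.0842)):
        q=o+ey*y+[0,0,z]; print(n,q.round(4),np.round(px(t,q),1),np.round(px(s,q),1))
        if n=='tip': c=q
    im=[]
    for S in(t,s):
        u,v=map(int,px(S,c)); u-=35;v-=35; im.append(cv2.resize(S['image'][v:v+70,u:u+70],(400,400),interpolation=2)); print('crop origin',u,v,'scale 5.71')
    cv2.imwrite(f'pics/{name}.png',np.hstack(im))
E
python3 -c "
from look import *
look('c4',105.1)"
```

```text
[ 0.5135 -0.015   0.1598] [-0.  -0.2 -0.6]
o [ 0.5135 -0.015   0.1788] [260.3 231.4] [306.3 281.6]
tip [ 0.5215 -0.0447  0.1177] [275.1 233.5] [305.8 293.8]
seat [ 0.5178 -0.0307  0.0946] [270.2 237.1] [306.2 306.1]
crop origin 240 198 scale 5.71
crop origin 270 258 scale 5.71
```

View pics/c4.png

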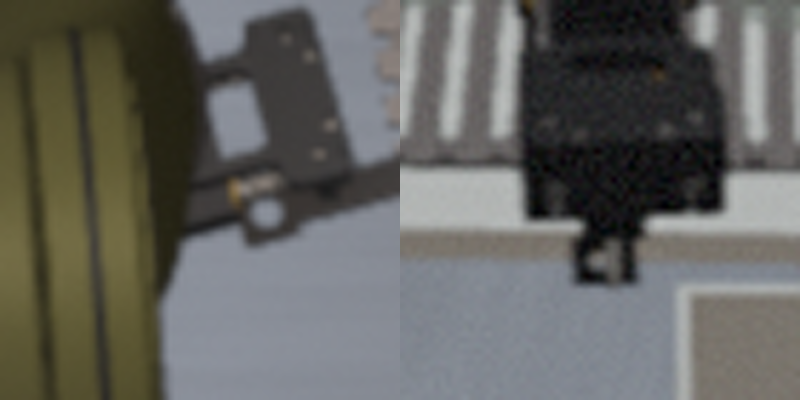

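Side crop: the shank is at (612,262), which is pixel (307.1,304), and its bend sits over the hole, within about 1 mm of the prediction. I go down beside the handle end and slide the tip under the hole.

>>> drive_tool([
  {"tx":0.05,"ty":0,"tz":-0.5,"wx":0,"wy":0,"wz":0,"claw":-1},
  {"tx":0,"ty":0,"tz":-0.6,"wx":0,"wy":0,"wz":0,"claw":-1},
  {"tx":0,"ty":0,"tz":-0.6,"wx":0,"wy":0,"wz":0,"claw":-1},
  {"tx":0,"ty":0,"tz":-0.45,"wx":0,"wy":0,"wz":0,"claw":-1},
  {"tx":0,"ty":0,"tz":0,"wx":0,"wy":0,"wz":0,"claw":-1},
  {"tx":0.1,"ty":-0.35,"tz":0,"wx":0,"wy":0,"wz":0,"claw":-1},
  {"tx":0.1,"ty":-0.45,"tz":0,"wx":0,"wy":0,"wz":0,"claw":-1},
  {"tx":0,"ty":0,"tz":0,"wx":0,"wy":0,"wz":0,"claw":-1},
])

```text
clock: 6.8
tool_pos: [0.5229, -0.0429, 0.0971]
eef_rot: [0.992, 0.13, 0.001, 0.001]
contact_force: [0.5, -0.4, -0.0]
opening: 0.334
finger_force: 24.7
```

```bash
python3 -c "
from look import *
look('c5',105.1)"
```

```text
[ 0.5223 -0.0402  0.0968] [ 0.7  0.6 -0.2]
o [ 0.5223 -0.0402  0.1158] [273.3 233.4] [305.  295.8]
tip [ 0.5303 -0.0699  0.0547] [286.7 235.3] [304.6 306.7]
seat [ 0.5265 -0.0559  0.0316] [281.9 238.7] [305.  318.5]
crop origin 251 200 scale 5.71
crop origin 269 271 scale 5.71
```

View pics/c5.png

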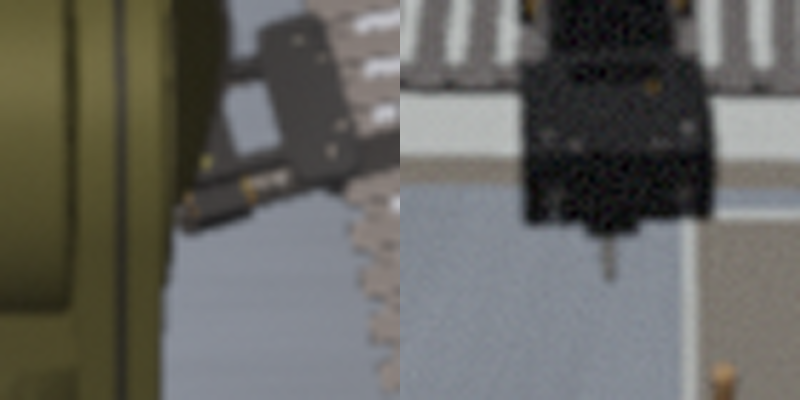

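The side crop shows the shank at (609,260), which is pixel (305.6,320) at the bend, as predicted. Now up through the hole.

>>> drive_tool([
  {"tx":0,"ty":0,"tz":0.15,"wx":0,"wy":0,"wz":0,"claw":-1},
  {"tx":0,"ty":0,"tz":0.2,"wx":0,"wy":0,"wz":0,"claw":-1},
  {"tx":0,"ty":0,"tz":0.2,"wx":0,"wy":0,"wz":0,"claw":-1},
  {"tx":0,"ty":0,"tz":0.2,"wx":0,"wy":0,"wz":0,"claw":-1},
  {"tx":0,"ty":0,"tz":0.2,"wx":0,"wy":0,"wz":0,"claw":-1},
  {"tx":0,"ty":0,"tz":0.2,"wx":0,"wy":0,"wz":0,"claw":-1},
  {"tx":0,"ty":0,"tz":0.05,"wx":0,"wy":0,"wz":0,"claw":-1},
  {"tx":0,"ty":0,"tz":0,"wx":0,"wy":0,"wz":0,"claw":-1},
])

```text
clock: 7.7
tool_pos: [0.522, -0.0391, 0.1324]
eef_rot: [0.991, 0.132, 0.0, 0.0]
contact_force: [-0.9, 0.3, -0.8]
opening: 0.331
finger_force: 24.7
```

```bash
python3 -c "
from look import *
look('c6',105.1)"
```

```text
[ 0.5217 -0.0391  0.132 ] [-0.2 -1.2 -1.5]
o [ 0.5217 -0.0391  0.151 ] [271.7 230.4] [305.  283.8]
tip [ 0.5297 -0.0689  0.0899] [285.6 232.6] [304.6 295.6]
seat [ 0.5259 -0.0549  0.0668] [280.6 236.1] [305.  307.5]
crop origin 250 197 scale 5.71
crop origin 269 260 scale 5.71
```

View pics/c6.png

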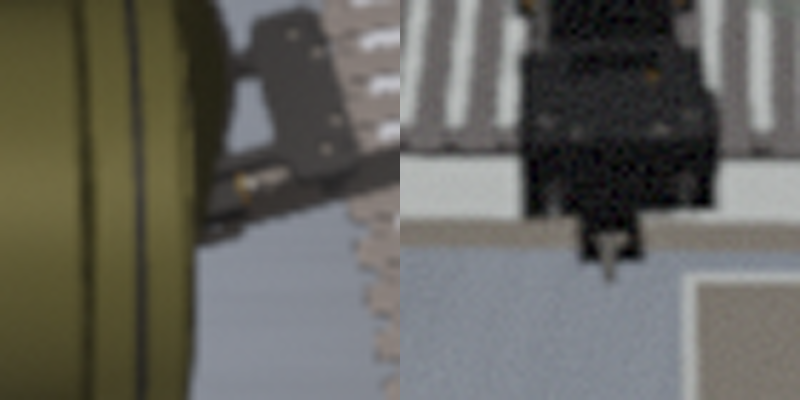

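The side crop shows the handle end at (610,258), raised only about 2 px, with the wire in the hole at (606,240). The hook is through. I lift along an arc about the blade's end.

>>> drive_tool([
  {"tx":0.01,"ty":-0.05,"tz":0.3,"wx":0,"wy":0,"wz":0,"claw":-1},
  {"tx":0.01,"ty":-0.05,"tz":0.37,"wx":0,"wy":0,"wz":0,"claw":-1},
  {"tx":0.01,"ty":-0.05,"tz":0.37,"wx":0,"wy":0,"wz":0,"claw":-1},
  {"tx":0.01,"ty":-0.05,"tz":0.37,"wx":0,"wy":0,"wz":0,"claw":-1},
  {"tx":0.04,"ty":-0.14,"tz":0.35,"wx":0,"wy":0,"wz":0,"claw":-1},
  {"tx":0.04,"ty":-0.14,"tz":0.35,"wx":0,"wy":0,"wz":0,"claw":-1},
  {"tx":0.04,"ty":-0.14,"tz":0.35,"wx":0,"wy":0,"wz":0,"claw":-1},
  {"tx":0.04,"ty":-0.14,"tz":0.35,"wx":0,"wy":0,"wz":0,"claw":-1},
])

```text
clock: 8.6
tool_pos: [0.5279, -0.0625, 0.2174]
eef_rot: [0.991, 0.132, 0.0, 0.0]
contact_force: [0.1, -0.2, -0.8]
opening: 0.331
finger_force: 24.7
```

>>> drive_tool([
  {"tx":0.06,"ty":-0.22,"tz":0.3,"wx":0,"wy":0,"wz":0,"claw":-1},
  {"tx":0.06,"ty":-0.22,"tz":0.3,"wx":0,"wy":0,"wz":0,"claw":-1},
  {"tx":0.06,"ty":-0.22,"tz":0.3,"wx":0,"wy":0,"wz":0,"claw":-1},
  {"tx":0.06,"ty":-0.22,"tz":0.3,"wx":0,"wy":0,"wz":0,"claw":-1},
  {"tx":0.08,"ty":-0.28,"tz":0.23,"wx":0,"wy":0,"wz":0,"claw":-1},
  {"tx":0.08,"ty":-0.28,"tz":0.23,"wx":0,"wy":0,"wz":0,"claw":-1},
  {"tx":0.08,"ty":-0.28,"tz":0.23,"wx":0,"wy":0,"wz":0,"claw":-1},
  {"tx":0.08,"ty":-0.28,"tz":0.23,"wx":0,"wy":0,"wz":0,"claw":-1},
])

```text
clock: 9.4
tool_pos: [0.5447, -0.1228, 0.2805]
eef_rot: [0.991, 0.132, -0.0, 0.0]
contact_force: [0.0, -0.8, -0.8]
opening: 0.334
finger_force: 24.7
```

>>> drive_tool([
  {"tx":0.09,"ty":-0.33,"tz":0.15,"wx":0,"wy":0,"wz":0,"claw":-1},
  {"tx":0.09,"ty":-0.33,"tz":0.15,"wx":0,"wy":0,"wz":0,"claw":-1},
  {"tx":0.09,"ty":-0.33,"tz":0.15,"wx":0,"wy":0,"wz":0,"claw":-1},
  {"tx":0.08,"ty":-0.3,"tz":0.15,"wx":0,"wy":0,"wz":0,"claw":-1},
  {"tx":0.07,"ty":-0.27,"tz":0.15,"wx":0,"wy":0,"wz":0,"claw":-1},
  {"tx":0.06,"ty":-0.22,"tz":0.15,"wx":0,"wy":0,"wz":0,"claw":-1},
  {"tx":0.04,"ty":-0.15,"tz":0.2,"wx":0,"wy":0,"wz":0,"claw":-1},
  {"tx":0,"ty":0,"tz":0.2,"wx":0,"wy":0,"wz":0,"claw":-1},
])

```text
clock: 10.2
tool_pos: [0.5602, -0.1805, 0.3194]
eef_rot: [0.991, 0.132, -0.0, 0.0]
contact_force: [-0.2, 0.5, -0.6]
opening: 0.334
finger_force: 24.7
```

Run:
```python
from h import *
t,s=snap('top'),snap('side')
p=r.get_state()['tool_pos'];print(p)
a=cv2.resize(s['image'][150:350,200:400],(600,600),interpolation=2)
cv2.imwrite('pics/c7.png',a)
```

```text
[ 0.56076597 -0.17941806  0.32007038]
```

View pics/c7.png

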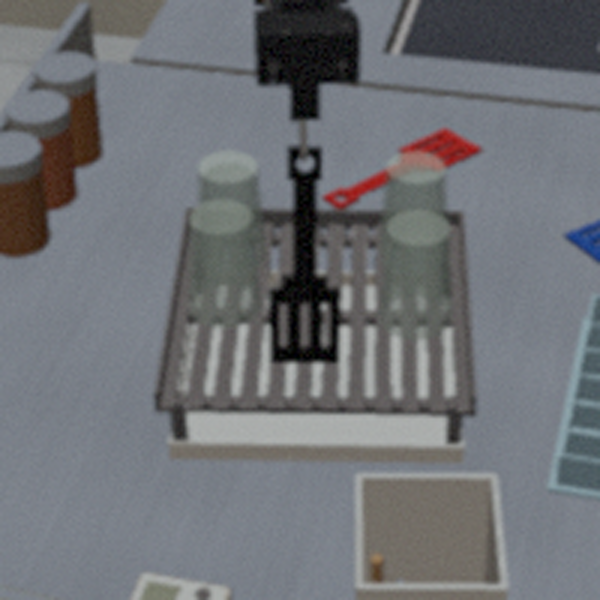

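The turner hangs upright from the hook in side crop (305,150)–(305,360), and the tumblers are untouched. I raise it clear and hold.

>>> drive_tool([
  {"tx":0,"ty":0,"tz":0.3,"wx":0,"wy":0,"wz":0,"claw":-1},
  {"tx":0,"ty":0,"tz":0.5,"wx":0,"wy":0,"wz":0,"claw":-1},
  {"tx":0,"ty":0,"tz":0.6,"wx":0,"wy":0,"wz":0,"claw":-1},
  {"tx":0,"ty":0,"tz":0.6,"wx":0,"wy":0,"wz":0,"claw":-1},
  {"tx":0,"ty":0,"tz":0.6,"wx":0,"wy":0,"wz":0,"claw":-1},
  {"tx":0,"ty":0,"tz":0.5,"wx":0,"wy":0,"wz":0,"claw":-1},
  {"tx":0,"ty":0,"tz":0.25,"wx":0,"wy":0,"wz":0,"claw":-1},
  {"tx":0,"ty":0,"tz":0,"wx":0,"wy":0,"wz":0,"claw":-1},
])

```text
clock: 11.1
tool_pos: [0.5606, -0.1795, 0.4207]
eef_rot: [0.991, 0.133, 0.001, 0.0]
contact_force: [-0.3, -0.2, -2.1]
opening: 0.334
finger_force: 24.7
```

>>> drive_tool([
  {"tx":0,"ty":0,"tz":0,"wx":0,"wy":0,"wz":0,"claw":-1},
  {"tx":0,"ty":0,"tz":0,"wx":0,"wy":0,"wz":0,"claw":-1},
  {"tx":0,"ty":0,"tz":0,"wx":0,"wy":0,"wz":0,"claw":-1},
  {"tx":0,"ty":0,"tz":0,"wx":0,"wy":0,"wz":0,"claw":-1},
  {"tx":0,"ty":0,"tz":0,"wx":0,"wy":0,"wz":0,"claw":-1},
  {"tx":0,"ty":0,"tz":0,"wx":0,"wy":0,"wz":0,"claw":-1},
  {"tx":0,"ty":0,"tz":0,"wx":0,"wy":0,"wz":0,"claw":-1},
  {"tx":0,"ty":0,"tz":0,"wx":0,"wy":0,"wz":0,"claw":-1},
])

```text
clock: 11.9
tool_pos: [0.5603, -0.1798, 0.4196]
eef_rot: [0.991, 0.132, 0.0, 0.0]
contact_force: [0.5, 0.4, -1.2]
opening: 0.336
finger_force: 24.7
```

Run:
```python
from h import *
st=r.get_state();print(st['tool_pos'],st['q'].round(2))
t,s=snap('top'),snap('side')
a=np.array([onz(t,u,v,.315) for u,v in[(102.4,135),(99.7,150),(97,165),(91.4,195),(83.2,240)]]); print(a.round(4))
k=np.polyfit(a[:,0],a[:,1],1); print('y=',k,np.degrees(np.arctan(k[0])),np.polyval(k,.608))
# side: rail centre per column
g=s['image'].mean(2)
for u in(160,200,240): 
    v0=327.5+(378-327.5)*(u-116.5)/212; w=int(v0)-6; print(u,w,g[w:w+14,u].astype(int))
```

```text
[ 0.56025033 -0.17980042  0.4195538 ] [ 0.4   0.49 -0.29  1.41  0.14  1.27 -1.21]
[[0.6981 0.3086 0.315 ]
 [0.6641 0.3119 0.315 ]
 [0.6307 0.3151 0.315 ]
 [0.565  0.3219 0.315 ]
 [0.4696 0.3313 0.315 ]]
y= [-0.10000398  0.37832326] -5.710818782551263 0.3175208392350662
160 331 [ 62  56  44  57  88 123 129 126 123 112  98  62  45  44]
200 341 [127 124 126 123 123 125 129 127 119 107  91 110 120 125]
240 350 [123 127 125 125 117 124 127 127 125 118 104 104 141 132]
```

>>> drive_tool([
  {"tx":0,"ty":0.15,"tz":0,"wx":0,"wy":0,"wz":-0.01,"claw":-1},
  {"tx":0.1,"ty":0.3,"tz":0,"wx":0,"wy":0,"wz":-0.022,"claw":-1},
  {"tx":0.1,"ty":0.45,"tz":0,"wx":0,"wy":0,"wz":-0.022,"claw":-1},
  {"tx":0.1,"ty":0.6,"tz":0,"wx":0,"wy":0,"wz":-0.022,"claw":-1},
  {"tx":0.1,"ty":0.7,"tz":0,"wx":0,"wy":0,"wz":-0.022,"claw":-1},
  {"tx":0.1,"ty":0.7,"tz":0,"wx":0,"wy":0,"wz":-0.022,"claw":-1},
  {"tx":0.1,"ty":0.7,"tz":0,"wx":0,"wy":0,"wz":-0.022,"claw":-1},
  {"tx":0.1,"ty":0.7,"tz":0,"wx":0,"wy":0,"wz":-0.022,"claw":-1},
])

```text
clock: 12.8
tool_pos: [0.5812, -0.0495, 0.4196]
eef_rot: [0.999, 0.046, 0.0, -0.0]
contact_force: [-0.6, 0.7, -1.1]
opening: 0.334
finger_force: 24.7
```

>>> drive_tool([
  {"tx":0.1,"ty":0.7,"tz":0,"wx":0,"wy":0,"wz":-0.022,"claw":-1},
  {"tx":0.1,"ty":0.7,"tz":0,"wx":0,"wy":0,"wz":-0.022,"claw":-1},
  {"tx":0.1,"ty":0.7,"tz":0,"wx":0,"wy":0,"wz":-0.022,"claw":-1},
  {"tx":0.1,"ty":0.7,"tz":0,"wx":0,"wy":0,"wz":-0.022,"claw":-1},
  {"tx":0.1,"ty":0.7,"tz":0,"wx":0,"wy":0,"wz":-0.022,"claw":-1},
  {"tx":0.1,"ty":0.7,"tz":0,"wx":0,"wy":0,"wz":-0.022,"claw":-1},
  {"tx":0.1,"ty":0.7,"tz":0,"wx":0,"wy":0,"wz":-0.022,"claw":-1},
  {"tx":0.1,"ty":0.7,"tz":0,"wx":0,"wy":0,"wz":-0.022,"claw":-1},
])

```text
clock: 13.6
tool_pos: [0.6051, 0.1185, 0.4196]
eef_rot: [0.999, -0.046, -0.0, -0.0]
contact_force: [-0.1, 0.7, -0.8]
opening: 0.333
finger_force: 24.7
```

>>> drive_tool([
  {"tx":0.1,"ty":0.7,"tz":0,"wx":0,"wy":0,"wz":-0.008,"claw":-1},
  {"tx":0,"ty":0.7,"tz":0,"wx":0,"wy":0,"wz":0,"claw":-1},
  {"tx":0,"ty":0.7,"tz":0,"wx":0,"wy":0,"wz":0,"claw":-1},
  {"tx":0,"ty":0.6,"tz":0,"wx":0,"wy":0,"wz":0,"claw":-1},
  {"tx":0,"ty":0.55,"tz":0,"wx":0,"wy":0,"wz":0,"claw":-1},
  {"tx":0,"ty":0.45,"tz":0,"wx":0,"wy":0,"wz":0,"claw":-1},
  {"tx":0,"ty":0.3,"tz":0,"wx":0,"wy":0,"wz":0,"claw":-1},
  {"tx":0,"ty":0.15,"tz":0,"wx":0,"wy":0,"wz":0,"claw":-1},
])

```text
clock: 14.4
tool_pos: [0.6081, 0.2426, 0.4194]
eef_rot: [0.999, -0.049, -0.0, -0.0]
contact_force: [0.3, -0.2, -1.1]
opening: 0.333
finger_force: 24.7
```

>>> drive_tool([
  {"tx":0,"ty":0,"tz":0,"wx":0,"wy":0,"wz":0,"claw":-1},
  {"tx":0,"ty":0,"tz":0,"wx":0,"wy":0,"wz":0,"claw":-1},
  {"tx":0,"ty":0,"tz":0,"wx":0,"wy":0,"wz":0,"claw":-1},
  {"tx":0,"ty":0,"tz":0,"wx":0,"wy":0,"wz":0,"claw":-1},
  {"tx":0,"ty":0,"tz":0,"wx":0,"wy":0,"wz":0,"claw":-1},
  {"tx":0,"ty":0,"tz":0,"wx":0,"wy":0,"wz":0,"claw":-1},
  {"tx":0,"ty":0,"tz":0,"wx":0,"wy":0,"wz":0,"claw":-1},
  {"tx":0,"ty":0,"tz":0,"wx":0,"wy":0,"wz":0,"claw":-1},
])

```text
clock: 15.2
tool_pos: [0.6082, 0.2417, 0.4196]
eef_rot: [0.999, -0.05, -0.0, 0.0]
contact_force: [-0.3, -0.5, -1.1]
opening: 0.334
finger_force: 24.7
```

Run:
```python
from h import *
st=r.get_state();p=st['tool_pos'];print(st['clock'],p,st['eef_rot'].round(4),st['opening'])
s=load('side')
for x in(.5,.58,.66):
  for z in(.310,.315,.32): print(x,z,np.round(px(s,[x,.37832-.1*x,z]),1))
s=snap('side'); o=p+[0,0,.019]
print('o',px(s,o),'seat',px(s,o+[0.0016,-.0163,-.0842]),'hole',px(s,o+[.0016,-.0163,-.0887]))
g=s['image'].max(2)
```

```text
15.2 [0.60820991 0.24172206 0.41955466] [ 0.9988 -0.0495 -0.      0.    ] 0.33428728518010875
0.5 0.31 [264.3 364.2]
0.5 0.315 [264.1 361.8]
0.5 0.32 [264.  359.5]
0.58 0.31 [213.8 351.8]
0.58 0.315 [213.4 349.4]
0.58 0.32 [213.1 347.1]
0.66 0.31 [165.5 339.9]
0.66 0.315 [165.  337.6]
0.66 0.32 [164.5 335.3]
o (np.float64(204.74016437925954), np.float64(249.09219883378066)) seat (np.float64(213.5515771629672), np.float64(285.40534873189273)) hole (np.float64(213.84984076654098), np.float64(287.5622412379838))
```

>>> drive_tool([
  {"tx":0,"ty":0.1,"tz":0,"wx":0,"wy":0,"wz":0,"claw":-1},
  {"tx":0,"ty":0.25,"tz":0,"wx":0,"wy":0,"wz":0,"claw":-1},
  {"tx":0,"ty":0.4,"tz":0,"wx":0,"wy":0,"wz":0,"claw":-1},
  {"tx":0,"ty":0.5,"tz":0,"wx":0,"wy":0,"wz":0,"claw":-1},
  {"tx":0,"ty":0.5,"tz":0,"wx":0,"wy":0,"wz":0,"claw":-1},
  {"tx":0,"ty":0.4,"tz":0,"wx":0,"wy":0,"wz":0,"claw":-1},
  {"tx":0,"ty":0.25,"tz":0,"wx":0,"wy":0,"wz":0,"claw":-1},
  {"tx":0,"ty":0.1,"tz":0,"wx":0,"wy":0,"wz":0,"claw":-1},
])

```text
clock: 16.05
tool_pos: [0.6079, 0.3182, 0.4193]
eef_rot: [0.999, -0.049, -0.0, -0.0]
contact_force: [0.7, -0.3, -1.1]
opening: 0.336
finger_force: 24.7
```

>>> drive_tool([
  {"tx":0,"ty":0,"tz":-0.1,"wx":0,"wy":0,"wz":0,"claw":-1},
  {"tx":0,"ty":0,"tz":-0.3,"wx":0,"wy":0,"wz":0,"claw":-1},
  {"tx":0,"ty":0,"tz":-0.5,"wx":0,"wy":0,"wz":0,"claw":-1},
  {"tx":0,"ty":0,"tz":-0.6,"wx":0,"wy":0,"wz":0,"claw":-1},
  {"tx":0,"ty":0,"tz":-0.6,"wx":0,"wy":0,"wz":0,"claw":-1},
  {"tx":0,"ty":0,"tz":-0.5,"wx":0,"wy":0,"wz":0,"claw":-1},
  {"tx":0,"ty":0,"tz":-0.2,"wx":0,"wy":0,"wz":0,"claw":-1},
  {"tx":0,"ty":0,"tz":0,"wx":0,"wy":0,"wz":0,"claw":-1},
])

```text
clock: 16.85
tool_pos: [0.6079, 0.3157, 0.3344]
eef_rot: [0.999, -0.05, -0.001, 0.001]
contact_force: [-0.8, -0.4, -0.4]
opening: 0.333
finger_force: 24.7
```

Run:
```python
from h import *
t,s=snap('top'),snap('side')
st=r.get_state();p=st['tool_pos'];print(p,st['contact_force'])
o=p+[0,0,.019];u,v=map(int,px(s,o)); print('o',u,v)
a=cv2.resize(s['image'][v-50:v+130,u-90:u+90],(560,560),interpolation=2)
cv2.imwrite('pics/c8.png',a)
print(px(s,o+[0,.0001,0]),[px(s,o+[.0,-.0163,-.0842])], 'scale 3.11 org',u-90,v-50)
```

```text
[0.60860844 0.31646228 0.33612284] [ 0.30248131 -0.75257035 -0.43950754]
o 192 325
(np.float64(192.6489464315303), np.float64(325.4020854645223)) [(np.float64(203.42462121998506), np.float64(356.7619145029878))] scale 3.11 org 102 275
```

View pics/c8.png

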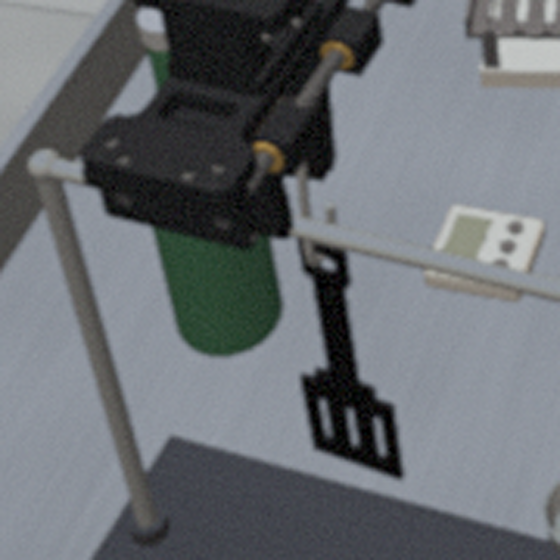

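The side crop shows the turner hanging behind the rail at (330,250)–(355,470), with the hand above the rail and the stand clear. The final lowering goes in force-checked steps.

>>> drive_tool([
  {"tx":0,"ty":0,"tz":-0.1,"wx":0,"wy":0,"wz":0,"claw":-1},
  {"tx":0,"ty":0,"tz":-0.15,"wx":0,"wy":0,"wz":0,"claw":-1},
  {"tx":0,"ty":0,"tz":-0.15,"wx":0,"wy":0,"wz":0,"claw":-1},
  {"tx":0,"ty":0,"tz":-0.15,"wx":0,"wy":0,"wz":0,"claw":-1},
  {"tx":0,"ty":0,"tz":-0.15,"wx":0,"wy":0,"wz":0,"claw":-1},
  {"tx":0,"ty":0,"tz":-0.1,"wx":0,"wy":0,"wz":0,"claw":-1},
  {"tx":0,"ty":0,"tz":0,"wx":0,"wy":0,"wz":0,"claw":-1},
  {"tx":0,"ty":0,"tz":0,"wx":0,"wy":0,"wz":0,"claw":-1},
])

```text
clock: 17.75
tool_pos: [0.6083, 0.3167, 0.3115]
eef_rot: [0.999, -0.05, 0.0, 0.0]
contact_force: [-0.8, 0.3, -0.6]
opening: 0.33
finger_force: 24.7
```

No contact, so the rail is entering the gap. Continuing down.

>>> drive_tool([
  {"tx":0,"ty":0,"tz":-0.1,"wx":0,"wy":0,"wz":0,"claw":-1},
  {"tx":0,"ty":0,"tz":-0.12,"wx":0,"wy":0,"wz":0,"claw":-1},
  {"tx":0,"ty":0,"tz":-0.12,"wx":0,"wy":0,"wz":0,"claw":-1},
  {"tx":0,"ty":0,"tz":-0.12,"wx":0,"wy":0,"wz":0,"claw":-1},
  {"tx":0,"ty":0,"tz":-0.07,"wx":0,"wy":0,"wz":0,"claw":-1},
  {"tx":0,"ty":0,"tz":0,"wx":0,"wy":0,"wz":0,"claw":-1},
  {"tx":0,"ty":0,"tz":0,"wx":0,"wy":0,"wz":0,"claw":-1},
  {"tx":0,"ty":0,"tz":0,"wx":0,"wy":0,"wz":0,"claw":-1},
])

```text
clock: 18.55
tool_pos: [0.6082, 0.3169, 0.2958]
eef_rot: [0.999, -0.049, 0.0, -0.0]
contact_force: [0.3, 0.6, -0.8]
opening: 0.333
finger_force: 24.7
```

>>> drive_tool([
  {"tx":0,"ty":0.01,"tz":0,"wx":0.01,"wy":-0.001,"wz":0,"claw":-1},
  {"tx":0,"ty":0.02,"tz":0,"wx":0.025,"wy":-0.0025,"wz":0,"claw":-1},
  {"tx":0,"ty":0.02,"tz":0,"wx":0.03,"wy":-0.003,"wz":0,"claw":-1},
  {"tx":0,"ty":0.03,"tz":0,"wx":0.03,"wy":-0.003,"wz":0,"claw":-1},
  {"tx":0,"ty":0.02,"tz":0,"wx":0.03,"wy":-0.003,"wz":0,"claw":-1},
  {"tx":0,"ty":0.02,"tz":0,"wx":0.02,"wy":-0.002,"wz":0,"claw":-1},
  {"tx":0,"ty":0.01,"tz":0,"wx":0.005,"wy":-0.0005,"wz":0,"claw":-1},
  {"tx":0,"ty":0,"tz":0,"wx":0,"wy":0,"wz":0,"claw":-1},
])

```text
clock: 19.35
tool_pos: [0.6084, 0.32, 0.2957]
eef_rot: [0.996, -0.05, 0.004, -0.079]
contact_force: [0.8, -0.2, -0.3]
opening: 0.333
finger_force: 24.7
```

>>> drive_tool([
  {"tx":0,"ty":0,"tz":-0.04,"wx":0,"wy":0,"wz":0,"claw":-1},
  {"tx":0,"ty":0,"tz":-0.04,"wx":0,"wy":0,"wz":0,"claw":-1},
  {"tx":0,"ty":0,"tz":-0.04,"wx":0,"wy":0,"wz":0,"claw":-1},
  {"tx":0,"ty":0,"tz":0,"wx":0,"wy":0,"wz":0,"claw":-1},
  {"tx":0,"ty":0,"tz":0,"wx":0,"wy":0,"wz":0,"claw":-1},
  {"tx":0,"ty":0,"tz":0,"wx":0,"wy":0,"wz":0,"claw":-1},
  {"tx":0,"ty":0,"tz":0,"wx":0,"wy":0,"wz":0,"claw":-1},
  {"tx":0,"ty":0,"tz":0,"wx":0,"wy":0,"wz":0,"claw":-1},
])

```text
clock: 20.15
tool_pos: [0.6083, 0.3215, 0.2925]
eef_rot: [0.996, -0.049, 0.004, -0.079]
contact_force: [1.0, 3.0, 2.1]
opening: 0.328
finger_force: 24.6
```

```bash
python3 -c "
from h import *
for _ in range(1):
  st=r.get_state();print(st['tool_pos'],st['contact_force'],st['eef_rot'].round(3))"
```

```text
[0.60828641 0.3214658  0.29245632] [0.98091099 2.96971424 2.08642241] [ 0.996 -0.049  0.004 -0.079]
```

>>> drive_tool([
  {"tx":0,"ty":0.03,"tz":0.02,"wx":0,"wy":0,"wz":0,"claw":-1},
  {"tx":0,"ty":0.04,"tz":0,"wx":0,"wy":0,"wz":0,"claw":-1},
  {"tx":0,"ty":0.04,"tz":0,"wx":0,"wy":0,"wz":0,"claw":-1},
  {"tx":0,"ty":0,"tz":-0.02,"wx":0,"wy":0,"wz":0,"claw":-1},
  {"tx":0,"ty":0,"tz":-0.02,"wx":0,"wy":0,"wz":0,"claw":-1},
  {"tx":0,"ty":0,"tz":0,"wx":0,"wy":0,"wz":0,"claw":-1},
  {"tx":0,"ty":0,"tz":0,"wx":0,"wy":0,"wz":0,"claw":-1},
  {"tx":0,"ty":0,"tz":0,"wx":0,"wy":0,"wz":0,"claw":-1},
])

```text
clock: 20.95
tool_pos: [0.6083, 0.3237, 0.2914]
eef_rot: [0.996, -0.049, 0.004, -0.079]
contact_force: [0.3, -1.1, 1.6]
opening: 0.332
finger_force: 24.7
```

>>> drive_tool([
  {"tx":0,"ty":0,"tz":0,"wx":0,"wy":0,"wz":0,"claw":-1},
  {"tx":0,"ty":0,"tz":0,"wx":0,"wy":0,"wz":0,"claw":-1},
  {"tx":0,"ty":0,"tz":0,"wx":0,"wy":0,"wz":0,"claw":-1},
  {"tx":0,"ty":0,"tz":0,"wx":0,"wy":0,"wz":0,"claw":-1},
  {"tx":0,"ty":0,"tz":0,"wx":0,"wy":0,"wz":0,"claw":-1},
  {"tx":0,"ty":0,"tz":0,"wx":0,"wy":0,"wz":0,"claw":-1},
  {"tx":0,"ty":0,"tz":0,"wx":0,"wy":0,"wz":0,"claw":-1},
  {"tx":0,"ty":0,"tz":0,"wx":0,"wy":0,"wz":0,"claw":-1},
], force=6)

```text
clock: 21.75
tool_pos: [0.6082, 0.3239, 0.2914]
eef_rot: [0.996, -0.049, 0.004, -0.079]
contact_force: [-0.4, -0.0, 0.6]
opening: 0.344
finger_force: 5.9
```

>>> drive_tool([
  {"tx":0,"ty":0,"tz":0,"wx":0,"wy":0,"wz":0,"claw":-0.3},
  {"tx":0,"ty":0,"tz":0,"wx":0,"wy":0,"wz":0,"claw":-0.25},
  {"tx":0,"ty":0,"tz":0,"wx":0,"wy":0,"wz":0,"claw":-0.2},
  {"tx":0,"ty":0,"tz":0,"wx":0,"wy":0,"wz":0,"claw":-0.1},
  {"tx":0,"ty":0,"tz":0,"wx":0,"wy":0,"wz":0,"claw":0},
  {"tx":0,"ty":0,"tz":0,"wx":0,"wy":0,"wz":0,"claw":0.2},
  {"tx":0,"ty":0,"tz":0,"wx":0,"wy":0,"wz":0,"claw":0.4},
  {"tx":0,"ty":0,"tz":0,"wx":0,"wy":0,"wz":0,"claw":0.5},
])

```text
clock: 22.55
tool_pos: [0.6082, 0.3239, 0.2915]
eef_rot: [0.996, -0.049, 0.004, -0.079]
contact_force: [0.3, -1.1, -0.6]
opening: 0.742
finger_force: 0.0
```

>>> drive_tool([
  {"tx":0,"ty":0,"tz":0,"wx":0,"wy":0,"wz":0,"claw":0.5},
  {"tx":0,"ty":0,"tz":0,"wx":0,"wy":0,"wz":0,"claw":0.5},
  {"tx":0,"ty":0,"tz":0,"wx":0,"wy":0,"wz":0,"claw":0.5},
  {"tx":0,"ty":0,"tz":0,"wx":0,"wy":0,"wz":0,"claw":0.5},
  {"tx":-0.01,"ty":-0.03,"tz":0.2,"wx":0,"wy":0,"wz":0,"claw":0.5},
  {"tx":-0.01,"ty":-0.06,"tz":0.4,"wx":0,"wy":0,"wz":0,"claw":0.5},
  {"tx":-0.01,"ty":-0.08,"tz":0.5,"wx":0,"wy":0,"wz":0,"claw":0.5},
  {"tx":-0.01,"ty":-0.08,"tz":0.5,"wx":0,"wy":0,"wz":0,"claw":0.5},
])

```text
clock: 23.35
tool_pos: [0.6072, 0.3163, 0.3412]
eef_rot: [0.996, -0.049, 0.004, -0.079]
contact_force: [-0.3, -0.6, 0.8]
opening: 0.751
finger_force: 0.0
```

>>> drive_tool([
  {"tx":-0.01,"ty":-0.08,"tz":0.6,"wx":0,"wy":0,"wz":0,"claw":0.5},
  {"tx":-0.01,"ty":-0.1,"tz":0.6,"wx":0,"wy":0,"wz":0,"claw":0.5},
  {"tx":-0.01,"ty":-0.1,"tz":0.6,"wx":0,"wy":0,"wz":0,"claw":0.5},
  {"tx":-0.3,"ty":-0.5,"tz":0.4,"wx":0,"wy":0,"wz":0,"claw":0.5},
  {"tx":-0.5,"ty":-0.8,"tz":0.2,"wx":0,"wy":0,"wz":0,"claw":0.5},
  {"tx":-0.5,"ty":-0.9,"tz":0,"wx":0,"wy":0,"wz":0,"claw":0.5},
  {"tx":-0.5,"ty":-0.9,"tz":0,"wx":0,"wy":0,"wz":0,"claw":0.5},
  {"tx":-0.3,"ty":-0.5,"tz":0,"wx":0,"wy":0,"wz":0,"claw":0.5},
])

```text
clock: 24.15
tool_pos: [0.5426, 0.1974, 0.4129]
eef_rot: [0.996, -0.05, 0.005, -0.078]
contact_force: [0.2, -0.1, -0.6]
opening: 0.754
finger_force: 0.0
```

```bash
cat > chk.py <<'E'
from h import *
S={n:snap(n) for n in('side','top')}
print(r.get_state()['clock'])
s=S['side']
# black turner in side view: mask around expected hanging place
g=cv2.resize(s['image'].max(2)[300:440,150:270],None,fx=6,fy=6,interpolation=2)
m=(g<50).astype(np.uint8); n,l,st,ce=cv2.connectedComponentsWithStats(m)
for i in range(1,n):
    if st[i,4]>1500: print('side',(st[i,:4]/6).round(1)+[150,300,0,0],st[i,4]/36,(ce[i]/6+[150,300]).round(2))
h=np.array([.609,.3155,.311])  # expected hook origin
print('exp hole',px(s,[.609,.316,.222]),'blade end',px(s,[.609,.316,.05]))
E
python3 chk.py
```

```text
24.25
side [177.5 322.8   8.2  17.5] 47.388888888888886 [182.24 332.21]
side [182.  349.2   9.8  32.2] 92.08333333333333 [187.8  363.85]
side [193.3 384.7  31.2  55.3] 654.9722222222222 [205.89 419.43]
exp hole (np.float64(203.1809188527489), np.float64(385.1611208260814)) blade end (np.float64(214.43727160855727), np.float64(448.6973498942674))
```

>>> drive_tool([
  {"tx":-0.2,"ty":-0.3,"tz":0,"wx":0,"wy":0,"wz":0,"claw":0.5},
  {"tx":-0.5,"ty":-0.8,"tz":0,"wx":0,"wy":0,"wz":0,"claw":0.5},
  {"tx":-0.2,"ty":-0.3,"tz":0,"wx":0,"wy":0,"wz":0,"claw":0.5},
  {"tx":0,"ty":0,"tz":0,"wx":0,"wy":0,"wz":0,"claw":0.5},
  {"tx":0,"ty":0,"tz":0,"wx":0,"wy":0,"wz":0,"claw":0.5},
  {"tx":0,"ty":0,"tz":0,"wx":0,"wy":0,"wz":0,"claw":0.5},
  {"tx":0,"ty":0,"tz":0,"wx":0,"wy":0,"wz":0,"claw":0.5},
  {"tx":0,"ty":0,"tz":0,"wx":0,"wy":0,"wz":0,"claw":0.5},
])

```text
clock: 25.05
tool_pos: [0.5163, 0.1587, 0.4113]
eef_rot: [0.996, -0.049, 0.004, -0.079]
contact_force: [-0.2, -0.5, -0.1]
opening: 0.751
finger_force: 0.0
```

```bash
cat > chk.py <<'E'
from h import *
for i in range(6):
    s=vision.snapshot('side')
    g=cv2.resize(s['image'].max(2)[370:475,150:270],None,fx=6,fy=6,interpolation=2)
    m=(g<45).astype(np.uint8); n,l,st,ce=cv2.connectedComponentsWithStats(m)
    k=[j for j in range(1,n) if st[j,4]>1500]
    print(round(r.get_state()['clock'],2),[((st[j,:5]/[6,6,6,6,36]).round(1)+[150,370,0,0,0]).tolist()+(ce[j]/6).round(2).tolist() for j in k])
u,v=map(int,px(s,[.609,.317,.315])); print(u,v); np.set_printoptions(linewidth=200); print(s['image'].mean(2)[v-8:v+12,u-10:u+14].astype(int))
E
python3 chk.py
```

```text
25.1 [[194.0, 384.5, 33.5, 76.2, 1078.9, 59.26, 60.98]]
25.15 [[194.0, 384.5, 33.3, 76.3, 1078.8, 59.23, 60.91]]
25.2 [[194.3, 384.3, 33.0, 76.3, 1072.1, 59.32, 60.82]]
25.25 [[194.5, 384.3, 32.8, 76.0, 1072.7, 59.38, 60.74]]
25.3 [[194.5, 384.2, 33.3, 76.2, 1071.9, 59.6, 60.71]]
25.35 [[194.7, 384.3, 33.0, 75.8, 1069.6, 59.68, 60.58]]
195 344
[[ 68 114 128 136 131 132 133 128 133 133 132 133 131 128 131 133 130 130 129 131 133 130 130 130]
 [ 60 107 129 132 131 134 132 133 132 132 131 130 130 129 132 133 133 133 131 132 133 132 133 130]
 [ 48  95 126 131 132 131 133 134 132 131 133 133 130 128 132 135 131 130 131 129 132 130 130 132]
 [ 36  79 117 127 132 129 134 132 130 132 130 129 121 125 124 123 132 130 132 132 133 132 131 134]
 [ 52  74 113 130 131 134 131 130 133 129 133 128 124 107  97 104 125 132 133 133 129 131 132 133]
 [ 91  91 114 133 131 131 130 131 130 128 132 125 116  90  73  81 110 127 133 132 131 130 132 134]
 [126 119 129 130 128 130 129 126 130 129 129 119 101  74  60  63  95 121 129 134 130 130 132 131]
 [134 132 131 132 131 129 132 125 130 130 122 112 100  90  72
[... 526 characters left out ...]
3 131]
 [ 47  48  54  69  84  99 119 128 118  98  99 106 121 122 123 126 128 132 131 133 130 130 133 132]
 [ 40  32  36  72 101 113 125 120 108  87  93  98 101 104 112 110 115 122 125 128 125 128 131 130]
 [ 35  39  32  72 111 123 125 119 102 105 115 114 104  98  91  93  92 105 110 112 118 122 123 126]
 [ 38  36  38  60 107 125 125 113 101 112 127 129 122 113  98  92  92  96 100  96  96 102 104 112]
 [ 38  38  39  55  99 126 123 114 100 112 128 131 128 123 109 102 104 109 121 111 102  94  98  97]
 [ 31  34  28  48  87 113 113 102  97 115 130 129 125 124 112 100 104 122 130 126 121 119 115 109]
 [ 29  41  32  46  75 102 104  99 102 118 129 129 121 111 107  98  96 123 131 129 126 128 128 125]]
```

>>> drive_tool([
  {"tx":0,"ty":0,"tz":0,"wx":0,"wy":0,"wz":0,"claw":0.5},
  {"tx":0,"ty":0,"tz":0,"wx":0,"wy":0,"wz":0,"claw":0.5},
  {"tx":0,"ty":0,"tz":0,"wx":0,"wy":0,"wz":0,"claw":0.5},
  {"tx":0,"ty":0,"tz":0,"wx":0,"wy":0,"wz":0,"claw":0.5},
  {"tx":0,"ty":0,"tz":0,"wx":0,"wy":0,"wz":0,"claw":0.5},
  {"tx":0,"ty":0,"tz":0,"wx":0,"wy":0,"wz":0,"claw":0.5},
  {"tx":0,"ty":0,"tz":0,"wx":0,"wy":0,"wz":0,"claw":0.5},
  {"tx":0,"ty":0,"tz":0,"wx":0,"wy":0,"wz":0,"claw":0.5},
])

```text
clock: 26.15
tool_pos: [0.5161, 0.158, 0.4114]
eef_rot: [0.996, -0.049, 0.004, -0.079]
contact_force: [0.2, -0.4, -0.4]
opening: 0.748
finger_force: 0.0
```

```bash
python3 chk.py | head -6
```

```text
26.2 [[195.2, 384.2, 33.0, 75.7, 1053.9, 60.0, 60.33]]
26.25 [[194.8, 384.3, 33.3, 75.8, 1052.6, 60.05, 60.36]]
26.3 [[194.7, 384.3, 33.5, 75.8, 1055.9, 60.01, 60.45]]
26.35 [[194.7, 384.3, 33.7, 75.5, 1055.6, 60.0, 60.39]]
26.4 [[194.7, 384.2, 33.7, 75.7, 1060.4, 59.95, 60.38]]
26.45 [[194.8, 384.0, 33.5, 76.2, 1056.9, 59.88, 60.38]]
```

```bash
python3 -c "
from plant import workorder
print(workorder.finish_job())"
```

```text
the job is handed in; nothing more can be done
None
```

The black turner hangs on the S-hook over the free part of the rail, almost still in the last pictures; the job was handed in at about 26 s with no verdict returned, and the arm touched nothing else that I saw.

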